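# Re-tension the quick-release hold-down bar of a plate shaker

## Task

The covered deep-well block on the plate shaker is loose, because the hold-down bar above it is set too high. Flip the red cam lever up to release the bar, turn the black knurled nut clockwise until the foot under the bar just meets the steel cover, then flip the lever fully down flat again, so that the spring-loaded foot holds the block firmly without crushing it. Leave the block in its place between the corner pieces and leave the other things on the bench alone.

Things in the scene. Friction and masses are not known exactly. Their poses are not given: they have to be found in the camera images.
- shaker: Low white bench shaker, 250 mm wide (its y), 210 mm deep, fixed to the bench. Origin: centre of its underside; z up, -x is the front with the display. Its platform is 66 mm up, with a black mat and four steel corner pieces that hold the block. Two upright studs stand at y = -92 mm (nut) and y = +92 mm (cam lever), both at x = 0.
- bar: Aluminium hold-down bar between the studs, along the shaker's y, 28 mm wide, 10 mm thick, top about 153 mm above the bench. Springs push it up against the nut at its -y end and the cam at its +y end. Origin: on its top, at the -y stud; +y runs along the bar to the lever.
- lever (a joint): Angle of the red cam lever about a level axis (the shaker's x) at lever_pivot. 0: closed, level, pointing outward along the shaker's +y; it grows as it is flipped up; 1.57 is upright, 1.75 (stop) fully open. Friction (0.25 Nm, some 3 N at the grip) keeps it where it is left. Opening lets the foot rise 3.5 mm, evenly; closing pushes it down again.
- lever_pivot (a point): Axis of the cam lever: centre of the pin on top of the +y stud, about 173 mm above the bench. The steel cam round it is 30 mm wide over its pin and reaches 19 mm from it.
- lever_grip (a point): Middle of the lever's red handle, 75 mm from the pivot. The handle is 17 mm wide (along the shaker's x), 13 mm thick and runs from 38 to 106 mm from the pivot; nothing stands beside it or within 90 mm below it when it is closed.
- nut (a joint): Turn of the knurled nut about its upright stud, positive clockwise seen from above. Steep multi-start thread: each radian lowers the nut and its end of the bar by 3.4 mm, so the foot in mid-bar by 1.7 mm. Starts between -0.9 and 0.1; stops at -1.6 and 5.0. Friction (0.2 Nm) keeps it where it is left, also under load.
- nut_grip (a point): On the nut's axis, 22 mm above its steel underside, at the height to grip. The round black part is 46 mm across, from 17 mm below this point to 10 mm above it; the stud sticks out up to 40 mm above this point. The bar's top is 25 mm below: grip across the bar, along the shaker's x, and turn up to 0.75 rad either way, to keep the fingers clear.
- foot: Round spring-loaded pressure foot, 38 mm across, black rubber face slightly domed, under the middle of the bar; it can sink up to 9.5 mm upward into the bar against a spring of 12 N per mm. Its steel pin shows through the bar's brass bush. Origin: the centre of its face.
- foot_face (a point): Lowest point of the foot's rubber face.
- block: Loose white 96-well deep-well block, 128 x 86 mm, with a blue seal and a flat steel cover, 54 mm high in all, 0.2 to 0.45 kg, standing on the shaker's mat between the corner pieces with 2 mm of play. Origin: centre of its underside; z up.
- cover_top (a point): Centre of the top face of the block's steel cover. The clamp has just taken up its play when foot_face lies level with this point while the lever is fully open; that is so at about 2.4 on the nut.
- plate_centre (a point): Centre of the top of the shaker's mat, where the block's origin belongs.
- spare_block: Loose open white deep-well block without cover, 128 x 86 x 44 mm, on the bench to the right. Bystander.
- beaker: Small loose glass beaker, 52 mm across, 58 mm high, standing on the bench to the right of the shaker. Bystander.
- slide_box: Loose white carton for slides, 31 x 82 x 32 mm, lying on the bench to the left. Bystander.

How it is judged (in metres and radians):
On the way, in this order (a step that is already met when the one before it is completed fails the run):
1. the cam lever is flipped up, at least to 1.35 rad (value of joint lever above 1.35 rad), for 0.2 s.
2. with the lever still up, the nut is turned until the foot has come down to the cover (gap under 1.2 mm) (value of joint lever above 1.3 rad and z of foot_face in the frame of cover_top below 0.0012 m), for 0.2 s.
At the end, for the whole second after the job is handed in: The lever lies flat (within 0.15 rad of closed), the foot presses on the block's cover with 15 to 60 N (about 30 N if the play was just taken up with the lever open), and the block stands level and at rest in its place, within 8 mm of the mat's centre (value of joint lever below 0.15 rad and contact force between foot and block between 15 and 60 N and horizontal distance between block and plate_centre below 0.008 m and angle between block's own z axis and vertical below 0.03 rad and linear speed of block below 0.01 m/s); the robot touches nothing.
It fails at once if the foot presses on the block with more than 90 N (contact force between foot and block above 90 N).
It fails at once if a bystander (spare block, beaker, slide box) is moved by more than 20 mm (distance of any of spare_block, beaker, slide_box from where it was at the start of the episode above 0.02 m).
It also fails if it takes over 72 s, if anything falls off the work surface, if the arm or the gripper's body presses on something with over 40 N, if the wrist force passes 120 N, or if a joint passes its speed limit or range.

## Robot

A 6-joint arm with a two-finger parallel gripper is mounted at the origin on a cart in front of the work surface, level with it; the furniture and walls round the work are solid. World frame = base frame: x ahead of the robot, y to its left, z up, the work surface at z = 0. Lengths are in mm, angles in rad, forces in N, time in s.
With the tool pointing down it reaches from about 275 to 750 mm from the base axis. Payload 10.2 kg.
Tool frame: the origin (TCP) lies at the centre of the arm's flange, where the gripper is bolted on; the fingertips stand 173 mm ahead of it and the grasp point (between the pads) lies 155 mm ahead of it; z points along the fingers, y is the line along which they close (so a half turn about z gives the same grasp; the last joint's range is limited). The gripper opens to 85 mm and grips with 20 to 120 N. Pads are 22 mm wide; open, the fingers measure 114 mm over their backs; the gripper's body (76 mm by 85 mm) begins 54 mm behind the grasp point. The pads swing forward as they close: fully open they stand 13 mm farther back than shut.
Start: joints at [1.037, 0.313, 1.498, -0, 1.331, -0.223], TCP at [160.569, 499.85, 404.694] pointing down, gripper open.
Joint ranges: [-2.94, 2.94], [-0.97, 2.17], [0.19, 2.56], [-1.23, 4.37], [0.02, 3.11], [-2.88, 2.88]. Speed limits (rad/s): [2.39, 2.39, 3.01, 3.14, 3.14, 3.14].

## Interface

Orientations are given as a unit quaternion [w, x, y, z].
In Python, from rig import ctrl gives the robot as it stands.
- The arm moves only by the tool creep_tool, called after "Call:" by a JSON object that holds its "fn" and its "kwargs". Schema: {"type":"object","properties":{"motion":{"type":"object","properties":{"dx":{"type":"array","items":{"type":"number"},"minItems":1,"maxItems":8},"dy":{"type":"array","items":{"type":"number"},"minItems":1,"maxItems":8},"dz":{"type":"array","items":{"type":"number"},"minItems":1,"maxItems":8},"wx":{"type":"array","items":{"type":"number"},"minItems":1,"maxItems":8},"wy":{"type":"array","items":{"type":"number"},"minItems":1,"maxItems":8},"wz":{"type":"array","items":{"type":"number"},"minItems":1,"maxItems":8}},"additionalProperties":false,"required":["dx","dy","dz","wx","wy","wz"]},"finger_gap":{"type":"number"},"grip_force":{"type":"number"},"only":{"type":"string"},"quiet":{"type":"boolean"},"lines":{"type":"string"}},"required":["motion"],"additionalProperties":false}. motion is an object with one list for each field, all of the same length, 1 to 8, a row being the entries at one place: dx, dy, dz (the shift in parts of the range, where 1.0 means 400 mm), wx, wy, wz (a rotation vector in parts of the range, where 1.0 means 360 degrees); each row is the pose to reach, as a shift and turn from the pose commanded when the call began, along the tool's axes at that moment; what a row does not reach only later rows make up. A row lasts 1/10 s, in which the tool goes at most 50 mm and 0.15 rad, less where a joint would pass 70% of its speed; a pose out of reach is approached as far as the arm can. finger_gap is the opening from 0.0 (shut) to 1.0 (fully open), set as the call begins (left out keeps the last). The fingers move at their own pace and stop on an object; grip_force is the grip in N (left out, the last holds). Time passes only in rows, so rows that do not move let the fingers close. The tool returns the time, the measured TCP pose, the force, the opening and the grip force at its end. only (a regular expression) keeps the lines of the reply that match it, lines (a string "A,B") keeps lines A to B, and quiet returns only ok. No shift or turn number may pass 1 either way. Input that does not fit is refused with a message, and nothing moves.
- ctrl.sense(): the state, without advancing time (a new reading comes with each control period).
- ctrl.capture(name): name is "scene" or "top" or "wrist"; returns the picture (384x512x3 uint8, red, green, blue); there is no depth.
- ctrl.calibration(name): a dict with "fx", "fy", "cx", "cy" (pixels), "position" and "attitude" of the camera in the world. Camera axes: x right, y down, z forward; pixel columns grow to the right and rows downward; lengths in mm; the calibration is good to about 2 mm. A picture is of the moment at which its call begins: read the wrist's pose just before it. calibration takes no time and is no camera call; for the wrist camera it gives the pose at the moment of the call.
- ctrl.finish_job(): hands the job in; it is judged then, once.
The state is a dict: "time_s": time; "joints": joint angles; "dq": joint speeds; "tau": joint torques, N m; "eef_pos": TCP position; "ee_rot": TCP orientation; "force": force on the tool from outside, world axes, zero at the start; "wrist_torque": the same for the moment, N m; "grip_width": opening from 0.0 (shut) to 1.0 (fully open); "grip_force": force on a finger pad.
Only numpy, scipy, OpenCV 4.12 (cv2) and the standard library are available. Lean on these libraries where they do the work, as an engineer would, in place of code of your own. Each camera call takes 0.05 s, during which the arm holds its last target. There are 200 camera calls.

## Working session

There is one attempt and no reset: what is moved stays moved. The work goes in short steps, Python scripts to look and compute and a tool call to move; the robot and the scene stay as the last step left them, time stands still between calls to the robot, and variables do not carry over. Pictures are saved under pics/ and viewed, at most 10 in all, crops included, and the job is handed in when it is done.

```bash
ls; mkdir -p pics; python3 - <<'E'
from rig import ctrl
import cv2,numpy as np
ims=[ctrl.capture(n) for n in("scene","top")]
for n,i in zip(("scene","top"),ims): cv2.imwrite(f"pics/{n}0.png",i[:,:,::-1]); c=ctrl.calibration(n); print(n,{k:np.round(v,3).tolist() for k,v in c.items()})
print(ctrl.sense()["eef_pos"],ctrl.sense()["ee_rot"],ctrl.calibration("wrist"))
E
```

```text
pics
rig.py
scene {'fx': 448.435, 'fy': 448.435, 'cx': 257.655, 'cy': 191.989, 'position': [89.882, -826.246, 1099.146], 'attitude': [-0.362, 0.902, -0.218, 0.09]}
top {'fx': 402.959, 'fy': 402.959, 'cx': 249.935, 'cy': 196.78, 'position': [409.719, -24.726, 1300.359], 'attitude': [0.018, -0.698, 0.715, -0.033]}
[160.54201403 499.81273049 404.1985549 ] [-2.05085218e-04  1.54769353e-01  9.87950459e-01 -5.43658346e-04] {'fx': 320.0995562754202, 'fy': 320.0995562754202, 'cx': 253.08516442140203, 'cy': 195.69198887112162, 'position': array([ 79.78292788, 526.27811304, 373.67284753]), 'attitude': array([0.1341656 , 0.79694019, 0.58101897, 0.09645141])}
```

View pics/scene0.png

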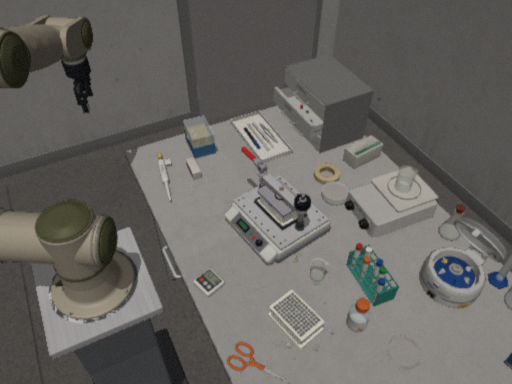

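View pics/top0.png

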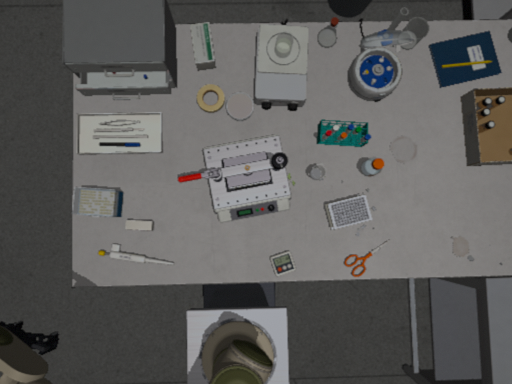

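The scene view shows the red lever at about (249,154) and the nut at (302,202). In the top view the lever is at (190,177) and the nut at (279,160). Next I'll triangulate both.

```bash
cat > h.py <<'E'
from rig import ctrl
import cv2,numpy as np
from scipy.spatial.transform import Rotation as R
def rot(q): return R.from_quat([q[1],q[2],q[3],q[0]])
def ray(c,uv):
    d=rot(c["attitude"]).apply([(uv[0]-c["cx"])/c["fx"],(uv[1]-c["cy"])/c["fy"],1.]); return np.array(c["position"]),d/np.linalg.norm(d)
def plane(c,uv,z):
    p,d=ray(c,uv); return p+d*(z-p[2])/d[2]
def tri(*obs):
    A=0;b=0
    rs=[ray(c,uv) for c,uv in obs]
    for p,d in rs: M=np.eye(3)-np.outer(d,d);A=A+M;b=b+M@p
    x=np.linalg.solve(A,b); return x,max(np.linalg.norm((np.eye(3)-np.outer(d,d))@(x-p)) for p,d in rs)
def proj(c,X):
    v=rot(c["attitude"]).inv().apply(np.array(X)-c["position"]); return np.array([v[0]/v[2]*c["fx"]+c["cx"],v[1]/v[2]*c["fy"]+c["cy"]])
def blobs(m,box,amin=20):
    k=np.zeros(m.shape,np.uint8);u0,v0,u1,v1=box;k[v0:v1,u0:u1]=m[v0:v1,u0:u1]
    n,l,s,c=cv2.connectedComponentsWithStats(k); return [(c[i].round(1).tolist(),s[i].tolist()) for i in range(1,n) if s[i,4]>=amin]
def red(i):
    h=cv2.cvtColor(i,cv2.COLOR_RGB2HSV); return (((h[...,0]<8)|(h[...,0]>172))&(h[...,1]>150)&(h[...,2]>60)).astype(np.uint8)
def dark(i,t=45): return (i.max(2)<t).astype(np.uint8)
E
python3 - <<'E'
from h import *
s=cv2.imread("pics/scene0.png")[:,:,::-1].copy();t=cv2.imread("pics/top0.png")[:,:,::-1].copy()
cs,ct=ctrl.calibration("scene"),ctrl.calibration("top")
print(blobs(red(s),(235,140,265,170)),blobs(red(t),(170,165,215,190)))
print(blobs(dark(s),(285,185,320,230)),blobs(dark(t),(262,145,295,175)))
a=blobs(red(s),(235,140,265,170));b=blobs(red(t),(170,165,215,190))
print(tri((cs,a[0][0]),(ct,b[0][0])))
print(tri((cs,(302,202)),(ct,(279,160))))
z=[cv2.resize(s[135:265,220:335],None,fx=4.5,fy=4.5,interpolation=3)[:, :,::-1],cv2.resize(t[130:225,170:300],None,fx=3,fy=3,interpolation=3)[:,:,::-1]]
h=max(x.shape[0] for x in z)
cv2.imwrite("pics/crop0.png",cv2.resize(np.hstack([cv2.copyMakeBorder(x,0,h-x.shape[0],0,0,0) for x in z]),(800,int(800*h/sum(x.shape[1] for x in z)))))
E
```

```text
[([247.8, 153.0], [242, 147, 14, 13, 66])] [([189.2, 177.2], [178, 173, 23, 9, 125])]
[([302.0, 203.7], [295, 195, 15, 16, 151]), ([296.2, 224.2], [285, 220, 19, 8, 51])] [([278.2, 160.8], [271, 153, 16, 17, 137])]
(array([549.57981244, 119.46329032, 177.84239582]), np.float64(0.7268820041788269))
(array([ 592.78225222, -133.44215429,  177.20819947]), np.float64(0.646622133572625))
```

View pics/crop0.png

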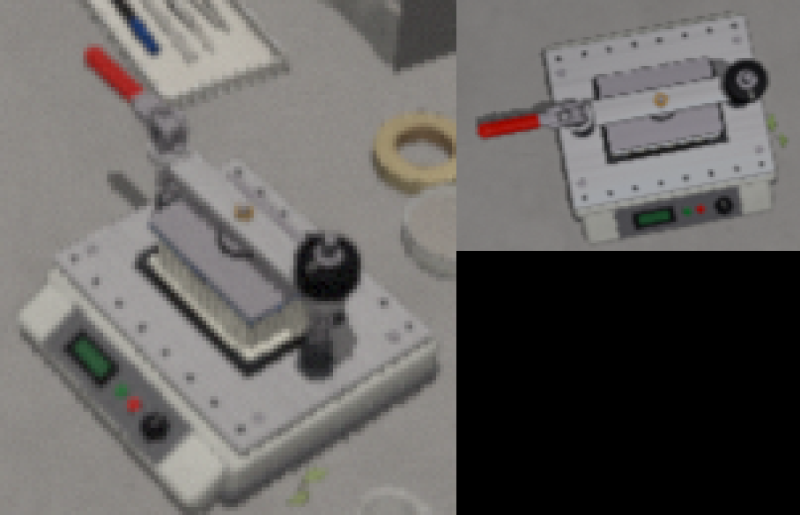

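The crop confirms that the lever is closed and points along +y. The grip is at about (550,119,178) and the nut at (593,-133,177). They are 257 mm apart against 259 expected, and the shaker yaw is about 0.169. I'll move the wrist camera over them.

The manual's scale: shifts go in shares of 400 mm and turns go in shares of 360 degrees. Converting my numbers, -390 mm / 400 = -0.975, -342 mm / 400 = -0.855, 1.09 rad / 6.2832 = 0.1735.

Call:
{"fn": "creep_tool", "kwargs": {"motion": {"dx":[-0.125,-0.25,-0.375,-0.495,-0.615,-0.735,-0.855,-0.975],"dy":[-0.0725,-0.145,-0.2175,-0.285,-0.355,-0.425,-0.495,-0.5625],"dz":[-0.0125,-0.025,-0.0375,-0.05,-0.0625,-0.075,-0.0875,-0.115],"wx":[0,0,0,0,0,0,0,0],"wy":[0,0,0,0,0,0,0,0],"wz":[0.0223,0.0446,0.0668,0.0891,0.1114,0.1337,0.1544,0.1735]}, "finger_gap": 1.0}}

```text
time_s: 0.9
eef_pos: [428.8, 203.0, 442.8]
ee_rot: [-0.0, 0.647, 0.763, -0.0]
force: [1.0, 1.0, 0.5]
grip_width: 0.999
grip_force: 0.0
```

```bash
cat >> h.py <<'E'
def pose():
    s=ctrl.sense(); return np.array(s["eef_pos"]),rot(s["ee_rot"])
def togo(P,yaw=None):
    "shift of TCP to world point P along tool axes"
    p,r=pose(); print("tool shift",r.inv().apply(np.array(P)-p).round(1),"axes x,y,z",r.as_matrix().T.round(3).tolist())
E
python3 -c "
from h import *
togo([560,60,450])"
```

```text
tool shift [-162.5  106.    -7.3] axes x,y,z [[-0.164, 0.986, 0.0], [0.986, 0.164, -0.001], [-0.001, -0.0, -1.0]]
```

Converted, -162 mm / 400 = -0.405, -120 mm / 400 = -0.3.

```bash
python3 -c "
from h import *
c=ctrl.calibration('wrist');np.save('c1.npy',c,allow_pickle=True);i=ctrl.capture('wrist');cv2.imwrite('pics/w1.png',i[:,:,::-1])"
```

Call:
{"fn": "creep_tool", "kwargs": {"motion": {"dx":[-0.1,-0.2,-0.3,-0.405,-0.405,-0.405],"dy":[0.065,0.13,0.2,0.265,0.265,0.265],"dz":[0,0,0,0,0,0],"wx":[0,0,0,0,0,0],"wy":[0,0,0,0,0,0],"wz":[0,0,0,0,0,0]}}}

```text
time_s: 1.55
eef_pos: [560.1, 62.5, 442.1]
ee_rot: [-0.001, 0.645, 0.764, -0.0]
force: [-0.4, -0.4, -0.9]
grip_width: 0.998
grip_force: 0.0
```

```bash
python3 -c "
from h import *
c=ctrl.calibration('wrist');np.save('c2.npy',c,allow_pickle=True);i=ctrl.capture('wrist');cv2.imwrite('pics/w2.png',i[:,:,::-1])
a=cv2.imread('pics/w1.png');b=i[:,:,::-1]
cv2.imwrite('pics/w12.png',cv2.resize(np.hstack([a,b]),(800,300)))
print(rot(c['attitude']).as_matrix()[:,2],c['position'])
for P in ([550,119,178],[593,-133,177]):
  print([proj(np.load(f,allow_pickle=True).item(),P) for f in ('c1.npy','c2.npy')])"
```

```text
[ 0.05168569 -0.32311342 -0.94494778] [545.6163138  146.49234838 411.56840442]
[array([373.92126524, 309.90843816]), array([253.77112036, 125.88464117])]
[array([347.14527402, 493.75799467]), array([253.8093725 , 390.27333607])]
```

View pics/w12.png

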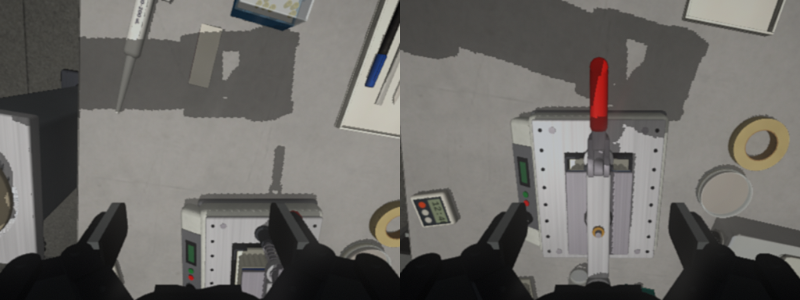

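Wrist view 2 shows the red handle end-on to the image's vertical at full-resolution pixel (254,120), aligned with the tool. The nut is hidden at the lower edge. I'll refine the grip from three views.

```bash
python3 - <<'E'
from h import *
w=cv2.imread("pics/w2.png")[:,:,::-1].copy();s=cv2.imread("pics/scene0.png")[:,:,::-1].copy();t=cv2.imread("pics/top0.png")[:,:,::-1].copy()
c=np.load("c2.npy",allow_pickle=True).item();cs,ct=ctrl.calibration("scene"),ctrl.calibration("top")
b=blobs(red(w),(200,50,300,200));print(b)
a=blobs(red(s),(235,140,265,170))[0][0];d=blobs(red(t),(170,165,215,190))[0][0]
print(tri((c,b[0][0]),(cs,a),(ct,d)),tri((c,b[0][0]),(cs,a)),tri((c,b[0][0]),(ct,d)))
m=red(w);ys,xs=np.nonzero(m[50:200,200:300]);ys+=50;xs+=200
for v in (ys.min(),ys.max()): print(v,xs[abs(ys-v)<4].mean(),plane(c,(xs[abs(ys-v)<4].mean(),v),178))
G=tri((c,b[0][0]),(cs,a),(ct,d))[0]
togo(G+[0,0,155+70]);togo(G+[0,0,155])
E
```

```text
[([254.0, 119.9], [243, 73, 23, 95, 2008])]
(array([549.98531077, 121.39161969, 175.50401797]), np.float64(1.9747696034905056)) (array([549.88697313, 122.70853021, 175.04125522]), np.float64(0.4174229374364464)) (array([550.76063027, 121.34669739, 165.021602  ]), np.float64(1.2112403329431425))
73 254.02564102564102 [544.20932887 153.99749221 178.        ]
167 253.42105263157896 [554.83364108  89.08834907 178.        ]
tool shift [58.8  0.4 42. ] axes x,y,z [[-0.169, 0.986, 0.0], [0.986, 0.169, -0.001], [-0.001, 0.0, -1.0]]
tool shift [ 58.8   0.5 112. ] axes x,y,z [[-0.169, 0.986, 0.0], [0.986, 0.169, -0.001], [-0.001, 0.0, -1.0]]
```

Converted, 114 mm / 400 = 0.285, 95 mm / 400 = 0.2375.

Call:
{"fn": "creep_tool", "kwargs": {"motion": {"dx":[0.05,0.1125,0.145,0.145,0.145,0.145],"dy":[0,0,0.0013,0.0013,0.0013,0.0013],"dz":[0.05,0.1,0.175,0.2375,0.285,0.285],"wx":[0,0,0,0,0,0],"wy":[0,0,0,0,0,0],"wz":[0,0,0,0,0,0]}, "finger_gap": 0.7}}

```text
time_s: 2.2
eef_pos: [549.3, 121.6, 327.0]
ee_rot: [-0.002, 0.644, 0.765, -0.001]
force: [-0.6, 0.1, 0.1]
grip_width: 0.7
grip_force: 0.0
```

Call:
{"fn": "creep_tool", "kwargs": {"motion": {"dx":[0,0,0,0,0,0],"dy":[0,0,0,0,0,0],"dz":[0,0,0,0,0,0],"wx":[0,0,0,0,0,0],"wy":[0,0,0,0,0,0],"wz":[0,0,0,0,0,0]}, "finger_gap": 0, "grip_force": 30}}

```text
time_s: 2.8
eef_pos: [550.4, 120.4, 330.0]
ee_rot: [0.0, 0.645, 0.765, 0.0]
force: [-3.1, 0.6, 6.3]
grip_width: 0.191
grip_force: 33.8
```

```bash
python3 -c "
from h import *
print(ctrl.sense()['force'],ctrl.sense()['eef_pos'])
i=ctrl.capture('wrist');cv2.imwrite('pics/w3.png',i[:,:,::-1])"
```

```text
[-3.08051068  0.59253951  6.30584889] [550.38575591 120.4335299  330.04607859]
```

View pics/w3.png

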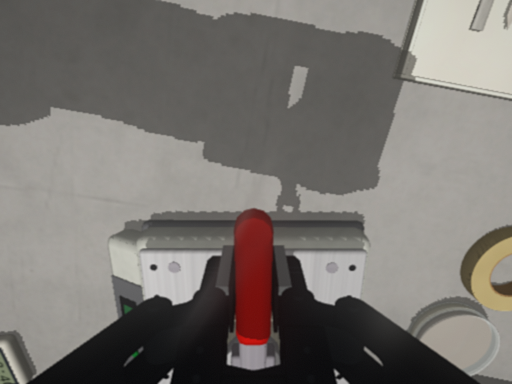

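The handle is between the pads at (254,290), as intended. Next I'll swing it up along a 74 mm arc with the tool kept pointing down.

Converted, -53 mm / 400 = -0.1325, -1.5 mm / 400 = -0.0038.

Call:
{"fn": "creep_tool", "kwargs": {"motion": {"dx":[-0.0013,-0.0038,-0.0083,-0.015,-0.0225,-0.0325,-0.0425,-0.055],"dy":[0,0,0,0,0,0,0,0],"dz":[-0.0175,-0.0375,-0.055,-0.0725,-0.0875,-0.105,-0.12,-0.1325],"wx":[0,0,0,0,0,0,0,0],"wy":[0,0,0,0,0,0,0,0],"wz":[0,0,0,0,0,0,0,0]}}}

```text
time_s: 3.65
eef_pos: [554.2, 98.5, 382.3]
ee_rot: [-0.0, 0.645, 0.765, 0.0]
force: [3.7, 2.4, -9.8]
grip_width: 0.194
grip_force: 29.5
```

Call:
{"fn": "creep_tool", "kwargs": {"motion": {"dx":[-0.015,-0.03,-0.045,-0.0625,-0.08,-0.0975,-0.115,-0.135],"dy":[0,0,0,0,0,0,0,0],"dz":[-0.0125,-0.0225,-0.0325,-0.04,-0.045,-0.05,-0.0525,-0.0525],"wx":[0,0,0,0,0,0,0,0],"wy":[0,0,0,0,0,0,0,0],"wz":[0,0,0,0,0,0,0,0]}}}

```text
time_s: 4.45
eef_pos: [563.0, 45.9, 404.0]
ee_rot: [-0.001, 0.644, 0.765, 0.001]
force: [-0.0, 8.4, -1.4]
grip_width: 0.191
grip_force: 29.2
```

Call:
{"fn": "creep_tool", "kwargs": {"motion": {"dx":[-0.005,-0.01,-0.01,-0.01],"dy":[0,0,0,0],"dz":[0,0,0,0],"wx":[0,0,0,0],"wy":[0,0,0,0],"wz":[0,0,0,0]}}}

```text
time_s: 4.85
eef_pos: [563.7, 41.9, 403.9]
ee_rot: [-0.001, 0.644, 0.765, 0.001]
force: [-0.3, 4.8, -2.4]
grip_width: 0.186
grip_force: 29.4
```

Converted, -65 mm / 400 = -0.1625, -45 mm / 400 = -0.1125.

Call:
{"fn": "creep_tool", "kwargs": {"motion": {"dx":[0,0,0,0,0,0,-0.05],"dy":[0,0,0,0,0,0,0],"dz":[0,0,0,-0.05,-0.1125,-0.1625,-0.1625],"wx":[0,0,0,0,0,0,0],"wy":[0,0,0,0,0,0,0],"wz":[0,0,0,0,0,0,0]}, "finger_gap": 0.7}}

```text
time_s: 5.55
eef_pos: [567.0, 22.9, 471.5]
ee_rot: [0.002, 0.644, 0.765, 0.001]
force: [-0.2, -0.2, -0.1]
grip_width: 0.704
grip_force: 0.0
```

Call:
{"fn": "creep_tool", "kwargs": {"motion": {"dx":[-0.075,-0.15,-0.2375,-0.3125,-0.3125,-0.3125],"dy":[0,0,0.005,0.0075,0.0075,0.0075],"dz":[0,0,0,0,0,0],"wx":[0,0,0,0,0,0],"wy":[0,0,0,0,0,0],"wz":[0,0,0,0,0,0]}, "finger_gap": 1.0}}

```text
time_s: 6.15
eef_pos: [591.4, -101.3, 467.9]
ee_rot: [-0.0, 0.645, 0.764, -0.0]
force: [-0.1, -0.0, 0.1]
grip_width: 0.996
grip_force: 0.0
```

```bash
python3 - <<'E'
from h import *
c=ctrl.calibration('wrist');np.save('c4.npy',c,allow_pickle=True);i=ctrl.capture('wrist');cv2.imwrite('pics/w4.png',i[:,:,::-1])
s=ctrl.capture('scene');t=ctrl.capture('top')
cv2.imwrite('pics/s4.png',s[:,:,::-1]);cv2.imwrite('pics/t4.png',t[:,:,::-1])
print(proj(c,[593,-133,177]))
ct=ctrl.calibration('top');print("upright pivot base would show at",proj(ct,[562,47,260]),blobs(red(t),(170,130,260,200)),blobs(red(s),(235,120,285,180)))
cv2.imwrite("pics/c4.png",np.hstack([i[:,:,::-1][100:],cv2.resize(s[110:240,220:340],(262,284))[:,:,::-1]]))
E
```

```text
[249.66855292 223.83722459]
upright pivot base would show at [212.87860356 168.23976306] [([209.3, 168.8], [206, 166, 7, 7, 37])] [([261.2, 146.3], [259, 138, 5, 19, 85])]
```

View pics/c4.png

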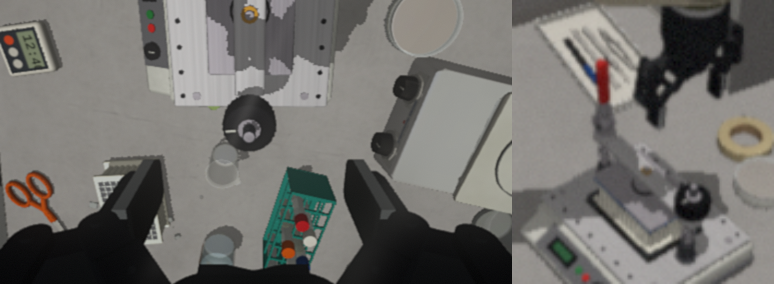

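The lever stands upright in the scene crop. In the wrist view the nut is at about (249,223) full resolution, with the stud tip near (250,232).

```bash
python3 - <<'E'
from h import *
L=lambda n:cv2.imread(f"pics/{n}.png")[:,:,::-1].copy()
w,s,t=L("w4"),L("s4"),L("top0");c=np.load("c4.npy",allow_pickle=True).item();cs,ct=ctrl.calibration("scene"),ctrl.calibration("top")
r=tri((cs,(261.2,146.3)),(ct,(209.3,168.8)));print("lever grip",r)
v=r[0]-[562,47.5,173];print("angle",np.arctan2(v[2],v@[-.168,.986,0]))
m=dark(w,70);b=blobs(m,(205,180,295,265),300);print(b)
k=np.zeros_like(m);k[180:265,205:295]=m[180:265,205:295]
ct_=max(cv2.findContours(k,0,2)[0],key=cv2.contourArea);e=cv2.fitEllipse(cv2.convexHull(ct_));print(e)
a=blobs(dark(s),(285,185,320,218));d=blobs(dark(t),(262,145,295,175));print(a,d)
ma=lambda l:max(l,key=lambda x:x[1][4])
bc=lambda x:(x[1][0]+x[1][2]/2-.5,x[1][1]+x[1][3]/2-.5)
q=[(c,e[0]),(cs,bc(ma(a))),(ct,bc(ma(d)))]
print(tri(*q),tri(q[0],q[1]),tri(q[0],q[2]))
print("dia",e[1],"z~",plane(c,e[0],177))
E
```

```text
lever grip (array([562.51063768,  57.354971  , 247.0678174 ]), np.float64(0.11477518645618064))
angle 1.4414894850147597
[([249.5, 221.1], [223, 195, 53, 57, 1894])]
((248.90252685546875, 222.91162109375), (53.08302688598633, 56.782684326171875), 2.876661777496338)
[([302.4, 203.7], [295, 195, 16, 16, 158])] [([278.2, 160.8], [271, 153, 16, 17, 137])]
(array([ 592.32982578, -133.18103054,  174.66690288]), np.float64(1.50546877851878)) (array([ 592.9812601 , -133.5516848 ,  174.77335427]), np.float64(0.728594128134094)) (array([ 591.55651089, -132.59408665,  175.57186177]), np.float64(0.7443898229404601))
dia (53.08302688598633, 56.782684326171875) z~ [ 592.18280829 -132.23021133  177.        ]
```

```bash
python3 - <<'E'
from h import *
L=lambda n:cv2.imread(f"pics/{n}.png")[:,:,::-1].copy()
cs,ct=ctrl.calibration("scene"),ctrl.calibration("top")
P=np.array([562.3,47.3,173]);u=np.array([-.167,.986,0]);
X=lambda th,r:P+r*(np.cos(th)*u+np.sin(th)*np.array([0,0,1]))
def pca(m,box):
    k=np.zeros_like(m);a,b,c,d=box;k[b:d,a:c]=m[b:d,a:c];y,x=np.nonzero(k);v=np.linalg.svd(np.c_[x-x.mean(),y-y.mean()],full_matrices=False)[2][0];return np.degrees(np.arctan2(v[1],v[0])),x.mean(),y.mean()
for n,b in(("scene0",(235,140,265,170)),("s4",(235,120,285,180))): print(n,pca(red(L(n)),b))
for th in(0,1.3,1.4,1.5,1.6,1.7):
    a,b=proj(cs,X(th,38)),proj(cs,X(th,106));print(th,"scene",proj(cs,X(th,75)).round(1),np.degrees(np.arctan2(*(b-a)[::-1])).round(1),"top mid,end",proj(ct,X(th,75)).round(1),proj(ct,X(th,106)).round(1))
E
```

```text
scene0 (np.float64(42.225701728651906), np.float64(247.8181818181818), np.float64(153.04545454545453))
s4 (np.float64(87.6716882525026), np.float64(261.1764705882353), np.float64(146.27058823529413))
0 scene [247.8 153.8] -137.8 top mid,end [188.7 177.6] [177.8 179.7]
1.3 scene [258.6 145.2] -99.9 top mid,end [205.7 170.4] [201.4 169.4]
1.4 scene [260.1 146.1] -96.3 top mid,end [208.3 169.8] [205.3 168.5]
1.5 scene [261.7 147.2] -92.2 top mid,end [211.1 169.2] [209.3 167.6]
1.6 scene [263.2 148.5] -87.5 top mid,end [213.9 168.6] [213.4 166.8]
1.7 scene [264.8 150. ] -82.1 top mid,end [216.7 168.1] [217.5 166.1]
```

The lever is at about 1.48 rad by both image angle and position, so it is up. The nut axis is at (592.3,-133) and z checks out. I'll turn the tool to -0.72, descend and grip.

Converted, 70 mm / 400 = 0.175, -31.4 mm / 400 = -0.0785, -0.72 rad / 6.2832 = -0.1146.

Call:
{"fn": "creep_tool", "kwargs": {"motion": {"dx":[-0.025,-0.05,-0.0785,-0.0785,-0.0785,-0.0785,-0.0785],"dy":[-0.005,-0.01,-0.0113,-0.0113,-0.0113,-0.0113,-0.0113],"dz":[0.025,0.05,0.075,0.125,0.175,0.175,0.175],"wx":[0,0,0,0,0,0,0],"wy":[0,0,0,0,0,0,0],"wz":[-0.0223,-0.0446,-0.0668,-0.0891,-0.1146,-0.1146,-0.1146]}, "finger_gap": 1.0}}

```text
time_s: 7.0
eef_pos: [592.4, -132.0, 398.7]
ee_rot: [0.0, 0.335, 0.942, -0.0]
force: [0.3, -0.1, 0.9]
grip_width: 0.998
grip_force: 0.0
```

```bash
python3 -c "
from h import *
togo([592.3,-133,330])
print(ctrl.sense()['joints'])"
```

```text
tool shift [-0.5 -0.9 68.7] axes x,y,z [[-0.775, 0.631, -0.001], [0.631, 0.775, 0.0], [0.001, -0.0, -1.0]]
[-4.12017197e-01  5.00198514e-01  1.24085145e+00 -5.67586991e-05
  1.39994753e+00 -1.29939877e+00]
```

Converted, 68 mm / 400 = 0.17, 62 mm / 400 = 0.155.

Call:
{"fn": "creep_tool", "kwargs": {"motion": {"dx":[-0.0013,-0.0013,-0.0013,-0.0013,-0.0013],"dy":[-0.0023,-0.0023,-0.0023,-0.0023,-0.0023],"dz":[0.05,0.1125,0.155,0.17,0.17],"wx":[0,0,0,0,0],"wy":[0,0,0,0,0],"wz":[0,0,0,0,0]}}}

```text
time_s: 7.5
eef_pos: [592.3, -133.5, 330.5]
ee_rot: [0.0, 0.335, 0.942, -0.0]
force: [0.2, 0.3, -0.4]
grip_width: 0.996
grip_force: 0.0
```

Call:
{"fn": "creep_tool", "kwargs": {"motion": {"dx":[0,0,0,0,0],"dy":[0,0,0,0,0],"dz":[0,0,0,0,0],"wx":[0,0,0,0,0],"wy":[0,0,0,0,0],"wz":[0,0,0,0,0]}, "finger_gap": 0, "grip_force": 60}}

```text
time_s: 8.0
eef_pos: [592.4, -133.3, 331.4]
ee_rot: [0.001, 0.334, 0.943, 0.001]
force: [0.5, 2.2, 5.8]
grip_width: 0.524
grip_force: 60.7
```

```bash
python3 -c "
from h import *
s=ctrl.sense();print(s['force'],s['wrist_torque'])
i=ctrl.capture('wrist');cv2.imwrite('pics/w5.png',i[:,:,::-1])"
```

```text
[0.48492448 2.23773847 5.80951026] [ 0.96357893 -0.40878373  0.00972538]
```

View pics/w5.png

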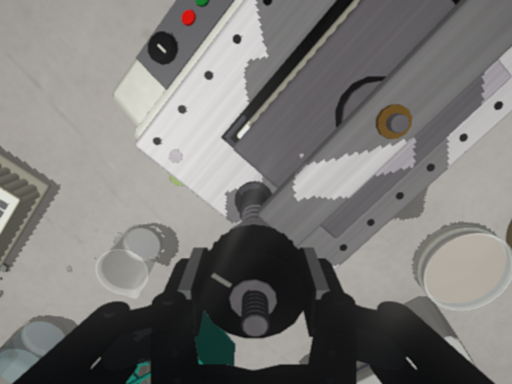

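The nut is held between the pads at (253,280), centred, with its white index mark at (218,277). I'll turn it clockwise in two calls, descending with the thread.

Converted, 2.4 mm / 400 = 0.006, 2 mm / 400 = 0.005, 0.72 rad / 6.2832 = 0.1146.

Call:
{"fn": "creep_tool", "kwargs": {"motion": {"dx":[0,0,0,0,0,0],"dy":[0,0,0,0,0,0],"dz":[0.001,0.002,0.003,0.004,0.005,0.006],"wx":[0,0,0,0,0,0],"wy":[0,0,0,0,0,0],"wz":[0.0191,0.0382,0.0573,0.0764,0.0955,0.1146]}}}

```text
time_s: 8.65
eef_pos: [592.5, -133.1, 328.7]
ee_rot: [0.001, 0.646, 0.763, 0.001]
force: [5.4, 3.7, 5.1]
grip_width: 0.523
grip_force: 62.1
```

Call:
{"fn": "creep_tool", "kwargs": {"motion": {"dx":[0,0,0,0,0,0,0,0],"dy":[0,0,0,0,0,0,0,0],"dz":[0.001,0.002,0.003,0.004,0.005,0.0063,0.0063,0.0063],"wx":[0,0,0,0,0,0,0,0],"wy":[0,0,0,0,0,0,0,0],"wz":[0.0191,0.0382,0.0573,0.0764,0.0955,0.1162,0.1162,0.1162]}}}

```text
time_s: 9.45
eef_pos: [592.6, -133.1, 325.9]
ee_rot: [-0.0, 0.875, 0.484, 0.001]
force: [9.2, 3.2, 3.1]
grip_width: 0.521
grip_force: 64.3
```

```bash
python3 -c "
from h import *
s=ctrl.sense();print(s['force'],s['wrist_torque'])
i=ctrl.capture('wrist');cv2.imwrite('pics/w6.png',i[:,:,::-1])
m=[cv2.imread(f'pics/w{k}.png')[190:384,170:340] for k in (5,6)]
cv2.imwrite('pics/c6.png',cv2.resize(np.hstack(m),None,fx=2,fy=2))"
```

```text
[9.18312238 3.15541948 3.13664887] [ 1.23489976  0.28581988 -0.15261011]
```

View pics/c6.png

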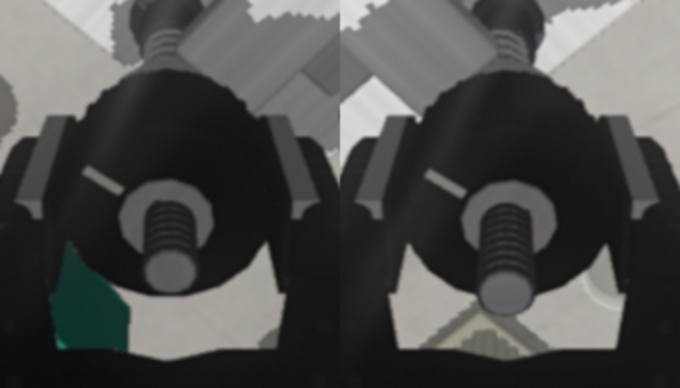

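The index mark holds the same place in the tool frame, so there was no slip and the nut turned by 1.45. I'll open, wind back in place, regrip and do the second stroke.

Call:
{"fn": "creep_tool", "kwargs": {"motion": {"dx":[0,0,0,0],"dy":[0,0,0,0],"dz":[0,0,0,0],"wx":[0,0,0,0],"wy":[0,0,0,0],"wz":[0,0,0,0]}, "finger_gap": 1.0}}

```text
time_s: 9.9
eef_pos: [592.1, -133.7, 325.0]
ee_rot: [0.0, 0.875, 0.484, -0.0]
force: [-0.6, -0.0, -0.6]
grip_width: 1.003
grip_force: 0.0
```

Call:
{"fn": "creep_tool", "kwargs": {"motion": {"dx":[0,0,0,0,0,0,0,0],"dy":[0,0,0,0,0,0,0,0],"dz":[0,0,0,0,0,0,0,0],"wx":[0,0,0,0,0,0,0,0],"wy":[0,0,0,0,0,0,0,0],"wz":[-0.0223,-0.0446,-0.0668,-0.0891,-0.1114,-0.1337,-0.156,-0.1783]}}}

```text
time_s: 10.7
eef_pos: [592.1, -133.7, 325.0]
ee_rot: [-0.0, 0.482, 0.876, -0.0]
force: [0.1, -0.2, -0.1]
grip_width: 1.001
grip_force: 0.0
```

Call:
{"fn": "creep_tool", "kwargs": {"motion": {"dx":[0,0,0,0],"dy":[0,0,0,0],"dz":[0,0,0,0],"wx":[0,0,0,0],"wy":[0,0,0,0],"wz":[-0.0223,-0.0446,-0.0525,-0.0525]}}}

```text
time_s: 11.1
eef_pos: [592.1, -133.7, 325.0]
ee_rot: [-0.0, 0.334, 0.943, -0.0]
force: [-0.2, 0.5, 0.4]
grip_width: 1.0
grip_force: 0.0
```

Call:
{"fn": "creep_tool", "kwargs": {"motion": {"dx":[0,0,0,0,0],"dy":[0,0,0,0,0],"dz":[0,0,0,0,0],"wx":[0,0,0,0,0],"wy":[0,0,0,0,0],"wz":[0,0,0,0,0]}, "finger_gap": 0, "grip_force": 60}}

```text
time_s: 11.6
eef_pos: [592.4, -133.1, 325.6]
ee_rot: [0.001, 0.334, 0.943, 0.001]
force: [1.9, 4.1, 4.3]
grip_width: 0.522
grip_force: 61.2
```

```bash
python3 -c "
from h import *
i=ctrl.capture('wrist');cv2.imwrite('pics/w7.png',i[:,:,::-1]);print(ctrl.sense()['wrist_torque'])"
```

```text
[ 1.38317615 -0.70456881 -0.02475819]
```

Converted, 2.4 mm / 400 = 0.006, 2 mm / 400 = 0.005, 0.72 rad / 6.2832 = 0.1146.

Call:
{"fn": "creep_tool", "kwargs": {"motion": {"dx":[0,0,0,0,0,0],"dy":[0,0,0,0,0,0],"dz":[0.001,0.002,0.003,0.004,0.005,0.006],"wx":[0,0,0,0,0,0],"wy":[0,0,0,0,0,0],"wz":[0.0191,0.0382,0.0573,0.0764,0.0955,0.1146]}}}

```text
time_s: 12.25
eef_pos: [592.5, -132.9, 322.9]
ee_rot: [0.0, 0.646, 0.763, 0.001]
force: [7.4, 6.2, 1.9]
grip_width: 0.521
grip_force: 62.3
```

Call:
{"fn": "creep_tool", "kwargs": {"motion": {"dx":[0,0,0,0,0,0,0,0],"dy":[0,0,0,0,0,0,0,0],"dz":[0.001,0.002,0.003,0.004,0.005,0.0063,0.0063,0.0063],"wx":[0,0,0,0,0,0,0,0],"wy":[0,0,0,0,0,0,0,0],"wz":[0.0191,0.0382,0.0573,0.0764,0.0955,0.1146,0.1146,0.1146]}}}

```text
time_s: 13.05
eef_pos: [592.7, -133.0, 320.3]
ee_rot: [-0.0, 0.873, 0.488, 0.001]
force: [11.7, 4.8, 2.9]
grip_width: 0.52
grip_force: 64.5
```

```bash
python3 -c "
from h import *
s=ctrl.sense();print(s['force'],s['wrist_torque'])
i=ctrl.capture('wrist');cv2.imwrite('pics/w8.png',i[:,:,::-1])
m=[cv2.imread(f'pics/w{k}.png')[:,100:450] for k in (7,8)]
cv2.imwrite('pics/c8.png',np.hstack(m))"
```

```text
[11.74409468  4.79977733  2.86701093] [ 1.69178066 -0.10184786 -0.17705241]
```

View pics/c8.png

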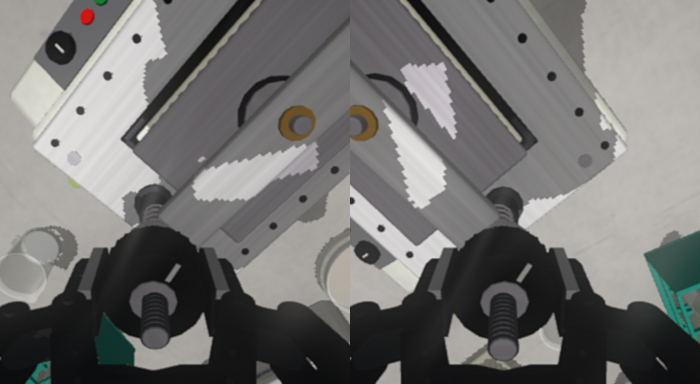

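The second stroke also held without slip: the index mark keeps the same place relative to the fingers, and the total is 2.89 rad. I'll release, rise above the lever and check it.

Converted, -145 mm / 400 = -0.3625, -110 mm / 400 = -0.275, -0.25 rad / 6.2832 = -0.0398.

Call:
{"fn": "creep_tool", "kwargs": {"motion": {"dx":[0,0,0,0,0,0,0,0],"dy":[0,0,0,0,0,0,0,0],"dz":[0,0,0,0,-0.0625,-0.175,-0.275,-0.3625],"wx":[0,0,0,0,0,0,0,0],"wy":[0,0,0,0,0,0,0,0],"wz":[0,0,0,0,0,0,-0.0191,-0.0398]}, "finger_gap": 1.0}}

```text
time_s: 13.9
eef_pos: [591.8, -133.6, 467.5]
ee_rot: [0.001, 0.803, 0.595, 0.0]
force: [-0.2, -0.4, -0.7]
grip_width: 0.997
grip_force: 0.0
```

Call:
{"fn": "creep_tool", "kwargs": {"motion": {"dx":[0,0,0,0,0],"dy":[0,0,0,0,0],"dz":[0,0,0,0,0],"wx":[0,0,0,0,0],"wy":[0,0,0,0,0],"wz":[-0.0223,-0.0446,-0.0668,-0.0748,-0.0748]}, "finger_gap": 0.7}}

```text
time_s: 14.4
eef_pos: [592.1, -133.7, 465.1]
ee_rot: [-0.0, 0.644, 0.765, -0.0]
force: [-0.1, -0.7, 0.6]
grip_width: 0.696
grip_force: 0.0
```

```bash
python3 - <<'E'
from h import *
s=ctrl.capture('scene');t=ctrl.capture('top');cs,ct=ctrl.calibration("scene"),ctrl.calibration("top")
cv2.imwrite('pics/s9.png',s[:,:,::-1])
print(blobs(red(s),(235,120,285,180)),blobs(red(t),(170,130,260,200)))
m=red(s);k=np.zeros_like(m);k[120:180,235:285]=m[120:180,235:285];y,x=np.nonzero(k);print(np.degrees(np.arctan2(*np.linalg.svd(np.c_[x-x.mean(),y-y.mean()],full_matrices=False)[2][0][::-1])))
togo([561.2,54,470]);togo([561.2,54,403])
E
```

```text
[([261.1, 146.4], [259, 138, 5, 19, 83])] [([210.1, 169.3], [206, 166, 9, 8, 46])]
86.95740054699961
tool shift [190.2   1.   -4.9] axes x,y,z [[-0.168, 0.986, -0.0], [0.986, 0.168, -0.0], [-0.0, -0.0, -1.0]]
tool shift [190.2   1.   62.1] axes x,y,z [[-0.168, 0.986, -0.0], [0.986, 0.168, -0.0], [-0.0, -0.0, -1.0]]
```

Converted, 190 mm / 400 = 0.475, 180 mm / 400 = 0.45.

Call:
{"fn": "creep_tool", "kwargs": {"motion": {"dx":[0.1125,0.225,0.35,0.45,0.475,0.475,0.475,0.475],"dy":[0,0,0.0025,0.0025,0.0025,0.0025,0.0025,0.0025],"dz":[-0.01,-0.0125,-0.0125,-0.0125,-0.0125,0.0375,0.1,0.155],"wx":[0,0,0,0,0,0,0,0],"wy":[0,0,0,0,0,0,0,0],"wz":[0,0,0,0,0,0,0,0]}}}

```text
time_s: 15.3
eef_pos: [561.0, 53.3, 402.0]
ee_rot: [0.0, 0.645, 0.764, -0.0]
force: [0.9, -0.3, 0.5]
grip_width: 0.699
grip_force: 0.0
```

Call:
{"fn": "creep_tool", "kwargs": {"motion": {"dx":[0,0,0,0,0,0],"dy":[0,0,0,0,0,0],"dz":[0,0,0,0,0,0],"wx":[0,0,0,0,0,0],"wy":[0,0,0,0,0,0],"wz":[0,0,0,0,0,0]}, "finger_gap": 0, "grip_force": 30}}

```text
time_s: 15.9
eef_pos: [561.2, 53.6, 404.6]
ee_rot: [0.002, 0.645, 0.764, 0.001]
force: [3.1, -1.6, 5.7]
grip_width: 0.191
grip_force: 31.7
```

```bash
python3 -c "
from h import *
print(ctrl.sense()['force'])
togo([561.2,54,403])"
```

```text
[ 3.09236267 -1.55147591  5.65661121]
tool shift [0.4 0.1 1.6] axes x,y,z [[-0.169, 0.986, -0.001], [0.986, 0.169, 0.003], [0.003, -0.001, -1.0]]
```

Converted, 50.6 mm / 400 = 0.1265, 45.5 mm / 400 = 0.1138.

Call:
{"fn": "creep_tool", "kwargs": {"motion": {"dx":[0.015,0.0333,0.051,0.068,0.0843,0.0995,0.1138,0.1265],"dy":[0,0,0,0,0,0,0,0],"dz":[0.002,0.006,0.012,0.02,0.029,0.04,0.0525,0.066],"wx":[0,0,0,0,0,0,0,0],"wy":[0,0,0,0,0,0,0,0],"wz":[0,0,0,0,0,0,0,0]}}}

```text
time_s: 16.7
eef_pos: [552.6, 103.8, 378.8]
ee_rot: [0.002, 0.645, 0.765, 0.001]
force: [1.4, -0.5, 9.3]
grip_width: 0.193
grip_force: 32.7
```

Call:
{"fn": "creep_tool", "kwargs": {"motion": {"dx":[0.0113,0.0213,0.0293,0.0355,0.04,0.0433,0.0443,0.0443],"dy":[0,0,0,0,0,0,0,0],"dz":[0.015,0.0308,0.0475,0.065,0.0835,0.1025,0.12,0.125],"wx":[0,0,0,0,0,0,0,0],"wy":[0,0,0,0,0,0,0,0],"wz":[0,0,0,0,0,0,0,0]}}}

```text
time_s: 17.5
eef_pos: [549.7, 122.0, 327.9]
ee_rot: [0.001, 0.644, 0.765, 0.002]
force: [1.4, 7.2, 9.1]
grip_width: 0.194
grip_force: 31.7
```

Call:
{"fn": "creep_tool", "kwargs": {"motion": {"dx":[0,0],"dy":[0,0],"dz":[0.0025,0.0025],"wx":[0,0],"wy":[0,0],"wz":[0,0]}}}

```text
time_s: 17.7
eef_pos: [549.7, 122.0, 327.1]
ee_rot: [0.001, 0.644, 0.765, 0.002]
force: [1.5, 6.2, 4.2]
grip_width: 0.199
grip_force: 31.4
```

Next I'll release, lift, shut the fingers and press the handle down from above to make sure it is flat.

Converted, -60 mm / 400 = -0.15, -25 mm / 400 = -0.0625.

Call:
{"fn": "creep_tool", "kwargs": {"motion": {"dx":[0,0,0,0,0,0.02],"dy":[0,0,0,0,0,0],"dz":[0,0,0,-0.0625,-0.15,-0.15],"wx":[0,0,0,0,0,0],"wy":[0,0,0,0,0,0],"wz":[0,0,0,0,0,0]}, "finger_gap": 0.7}}

```text
time_s: 18.3
eef_pos: [548.5, 128.6, 389.9]
ee_rot: [0.003, 0.645, 0.764, 0.002]
force: [0.8, 0.2, 0.1]
grip_width: 0.698
grip_force: 0.0
```

Call:
{"fn": "creep_tool", "kwargs": {"motion": {"dx":[0,0,0,0,0,0],"dy":[0,0,0,0,0,0],"dz":[0,0,0,0,0,0],"wx":[0,0,0,0,0,0],"wy":[0,0,0,0,0,0],"wz":[0,0,0,0,0,0]}, "finger_gap": 0, "grip_force": 20}}

```text
time_s: 18.9
eef_pos: [548.1, 128.9, 385.5]
ee_rot: [-0.0, 0.645, 0.765, -0.0]
force: [0.1, 0.1, -0.5]
grip_width: 0.003
grip_force: 0.0
```

Call:
{"fn": "creep_tool", "kwargs": {"motion": {"dx":[0,0,0,0,0],"dy":[0,0,0,0,0],"dz":[0.03,0.06,0.075,0.085,0.085],"wx":[0,0,0,0,0],"wy":[0,0,0,0,0],"wz":[0,0,0,0,0]}}}

```text
time_s: 19.4
eef_pos: [547.8, 129.3, 352.8]
ee_rot: [-0.0, 0.644, 0.765, 0.0]
force: [-5.4, 1.8, 12.5]
grip_width: -0.0
grip_force: 6.3
```

Contact comes at tip height 179.8, which matches a flat handle (173 + 6.5), with 12.5 N. I'll press slightly more, then retreat and check.

Converted, 1 mm / 400 = 0.0025.

Call:
{"fn": "creep_tool", "kwargs": {"motion": {"dx":[0,0],"dy":[0,0],"dz":[0.0025,0.0025],"wx":[0,0],"wy":[0,0],"wz":[0,0]}}}

```text
time_s: 19.6
eef_pos: [547.7, 129.3, 352.7]
ee_rot: [0.0, 0.644, 0.765, 0.0]
force: [-7.7, 2.0, 18.0]
grip_width: -0.002
grip_force: 9.1
```

Call:
{"fn": "creep_tool", "kwargs": {"motion": {"dx":[0,0,0,0,0],"dy":[0,0,0,0,0],"dz":[-0.05,-0.15,-0.25,-0.325,-0.325],"wx":[0,0,0,0,0],"wy":[0,0,0,0,0],"wz":[0,0,0,0,0]}}}

```text
time_s: 20.1
eef_pos: [547.9, 129.0, 484.5]
ee_rot: [0.003, 0.645, 0.765, 0.002]
force: [-0.4, 1.0, -0.4]
grip_width: 0.0
grip_force: 0.0
```

Call:
{"fn": "creep_tool", "kwargs": {"motion": {"dx":[-0.1,-0.1875,-0.1875,-0.1875],"dy":[0,0,0,0],"dz":[0,0,0,0],"wx":[0,0,0,0],"wy":[0,0,0,0],"wz":[0,0,0,0]}}}

```text
time_s: 20.5
eef_pos: [560.9, 54.8, 479.5]
ee_rot: [-0.001, 0.645, 0.764, -0.0]
force: [-0.7, 0.0, 0.2]
grip_width: 0.0
grip_force: 0.0
```

```bash
python3 - <<'E'
from h import *
c=ctrl.calibration('wrist');w=ctrl.capture('wrist');s=ctrl.capture('scene');cs=ctrl.calibration("scene")
print(blobs(red(s),(235,120,285,180)))
cv2.imwrite("pics/f.png",np.hstack([w[:,:,::-1],cv2.resize(s[130:270,220:325],(288,384))[:,:,::-1]]))
E
```

```text
[([247.8, 153.1], [242, 148, 13, 12, 61])]
```

View pics/f.png

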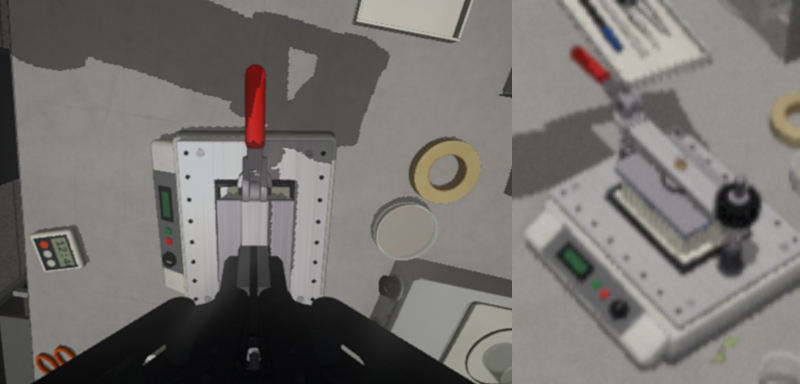

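The lever is back flat: its red centroid is (247.8,153.1), against (247.8,153.0) at the start. The block sits between its corners and the bar is lowered at the nut end. I'll hand in.

```bash
python3 -c "
from rig import ctrl
print(ctrl.finish_job())"
```

```text
the job is handed in; nothing more can be done
None
```

I flipped the lever up to about 1.48 rad, turned the nut 2.89 rad clockwise and closed the lever flat again, then handed in at about 20.6 s. I never measured the foot's contact with the cover or its force. The turn and the nut's start range put the force at an estimated 20–40 N, and the judge's result was not shown.

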